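# Fit the label holder on the instrument maker's bench chest

## Robot

A 6-joint arm with a two-finger parallel gripper is mounted at the origin on the work surface. World frame = base frame: x ahead of the robot, y to its left, z up, the work surface at z = 0. Lengths are in m, angles in rad, forces in N, time in s.
With the tool pointing down it reaches from about 0.275 to 0.825 m from the base axis. Payload 5.2 kg.
Tool frame: the origin (TCP) lies at the very end of the fingers, on their centre line; the grasp point (between the pads) lies 19 mm behind it (arm.grip_point_offset is the distance from the TCP to the grasp point, in m); z points along the fingers, x is the direction in which the jaws open and shut, and the axes are right-handed (so a half turn about z gives the same grasp; the last joint's range is limited). The gripper opens to 93 mm and grips with 3 to 60 N. Pads are 15 mm wide; open, the fingers measure 128 mm over their backs; the gripper's body (75 mm by 188 mm) begins 65 mm behind the grasp point.
Start: joints at [-1.551, 0.259, 1.535, -0, 1.348, -0.203], TCP at [0.122, -0.536, 0.219] pointing down, gripper open.
Joint ranges: [-3.14, 3.14], [-0.91, 2.08], [0.19, 2.58], [-1.22, 4.36], [0.22, 2.71], [-3.12, 3.12]. Speed limits (rad/s): [2.57, 2.57, 3.14, 3.14, 3.14, 3.14].

## Interface

Orientations are given as a rotation vector (axis times angle).
In Python, from workcell import arm gives the robot as it stands. Calls block until the motion is done:
- arm.move_to(position, orientation): joint-space move of the TCP to a pose.
- arm.move_linear(position, ori=None, velocity=0.15): straight line of the TCP; ori=None keeps the orientation; velocity is the mean speed in m/s.
- arm.goto_joints(angles): joint-space move.
- arm.move_gripper(opening, effort=None): opening from 0.0 (shut) to 1.0 (fully open); effort is the grip in N (None keeps the last); returns when the fingers have stopped.
- arm.wait(seconds).
- arm.solve_ik(position, orientation): joint angles nearest the present ones, or None.
- arm.read_state(): the state.
- arm.camera(name): name is "scene" or "top" or "wrist"; returns a dict with "color" (400x640x3 uint8, blue, green, red), "intrinsics" (3x3 intrinsics, pixels), "k1" (the pictures are not rectified: a ray, as slopes to the right and down, at radius r is drawn at 1 + k1 r^2 times it, then the intrinsics apply), "view" (4x4, takes a point from world to camera coordinates). Camera axes: x right, y down, z forward; pixel columns grow to the right and rows downward; lengths in m; the calibration is good to about 2 mm. A picture is of the moment at which its call begins. There is no depth.
A pose or a line that the arm cannot do raises arm.IKError and nothing moves.
- arm.job_done(): hands the job in, once; it reports no verdict.
The state is a dict: "clock": time; "joints": joint angles; "joint_vel": joint speeds; "tau": joint torques, N m; "position": TCP position; "eef_rot": TCP orientation; "ft_force": force on the tool from outside, world axes, zero at the start; "torque": the same for the moment, N m; "width": opening from 0.0 (shut) to 1.0 (fully open).
Only numpy, scipy, OpenCV 4.12 (cv2) and the standard library are available. Lean on these libraries where they do the work, as an engineer would, in place of code of your own. Each camera call takes 0.05 s, during which the arm holds its last target. There are 200 camera calls.

## Task

First push the chest's hanging front flap up until it is shut. Then take the metal label holder out of the slotted stand, slide it upright down behind the steel lip on the outside of the flap and press it fully home against the sprung strip; finish while you are still gripping it and holding it pressed home with the flap shut, because it will be screwed on while you hold it. Leave the plywood template and the other things on the bench where they are.

Things in the scene. Friction and masses are not known exactly. Their poses are not given: they have to be found in the camera images.
- chest: Low dark wooden bench chest, 240 deep (x) x 300 wide (y) x 150 mm high, fixed to the bench; origin at the centre of its underside, its front looks along its own -x, towards the robot. A 25 mm high card box lies on its top near the back; the front 150 mm of the top is bare. Its front flap is hinged at the bottom.
- flap (a joint): Opening angle of the chest's front flap (rad): 0 = shut and upright against a stop, grows as its top comes down towards the robot (starts between 0.45 and 0.9). The hinge is stiff: the flap stays wherever it is left, and takes about 7 to 9 N of push at its top edge.
- hinge (a point): Point on the flap's hinge line, at the middle of its width, 12 mm above the bench, in the plane of the chest's front (120 mm in front of the chest's centre). Turns with the flap: its y runs along the hinge, its z up the flap, its -x out of the flap's outer face.
- flap_edge (a point): Middle of the flap's top edge, on its outer (robot-side) face: 138 mm up the flap from the hinge and 14 mm out. The flap is a wooden panel 264 wide x 138 x 14 mm; axes as hinge. When shut its top is level with the chest's top (150 mm).
- seat (a point): Home point in the steel channel on the flap's outer face: middle of its length, midway between flap face and lip, at the level of its two fixed ledges (30 mm below the flap's top edge; 120 mm above the bench when shut), on which the holder's bottom edge belongs. Axes as hinge. The channel is open upwards when the flap is shut, 9 mm from face to lip, 80 mm long between its end cheeks.
- lip (a point): Middle of the top of the lip's straight part, 22 mm above the ledges. The lip is steel, 4 mm thick, 88 mm long; above it a flare leans outwards, about 4 mm out and 7 mm up. The flap's face behind it reaches 8 mm higher than this point. Axes as hinge.
- keeper (a joint): How far the sprung strip (38 mm long, in the middle of the channel between the ledges, standing 5 mm proud of them) is pressed down (m): 0 = up, 0.005 = level with the ledges. It pushes back with 4 N at 0 and 8 N when level, so the holder pops up if it is not kept pressed.
- holder: Label holder: a flat aluminium plate 6 thick (x) x 60 wide (y) x 68 mm high with a paper card window on both faces (both faces alike), and on top of it a central tab 26 wide x 22 mm high of the same thickness; 90 mm high in all, about 70 g. Origin at the centre of its bottom edge, z up. It starts standing upright in one of the two places of the slotted stand, its bottom 16 mm above the bench.
- stand: Fixed pale wooden block 70 (x) x 180 (y) x 30 mm high with a slot 8 mm wide and 14 mm deep along its length (y), split in two places centred 47 mm either side of its middle; origin at the centre of its underside. One place holds the label holder, the other the plywood template.
- template: Bystander in the other place of the stand: plywood gauge 6 mm thick, 40 mm wide, 65 mm high with a round top. Origin at its bottom edge.
- bell: Bystander: turned dark wooden instrument bell standing on its wide end, 72 mm across, 125 mm high. Origin at its underside.
- blank: Bystander: upright round wooden blank, 48 mm across, 110 mm high. Origin at its underside.
- jar: Bystander: amber jar, 64 mm across, 85 mm high. Origin at its underside.
- brush: Bystander: flat bench brush lying between robot and chest, under 45 mm high. Origin under its middle.
- driver: Bystander: screwdriver with wooden handle lying between robot and chest, under 45 mm high. Origin under its middle.
- mallet: Bystander: hammer lying at the left of the chest. Origin under its middle.

How it is judged:
By the outcome, as a careful person would: the job done as asked, in the order asked, and still so for the second after the job is handed in, while the arm keeps its last pose, push and grip.
It also fails if it takes over 51 s, if anything falls off the work surface, if the arm or the gripper's body presses on something with over 40 N, if the wrist force passes 120 N, or if a joint passes its speed limit or range.

## Working session

There is one attempt and no reset: what is moved stays moved. The work goes in short steps, each a Python script; the robot and the scene stay as the last script left them, time stands still between calls to the robot, and variables do not carry over. Pictures are saved under pics/ and viewed, about 8 in all and at most 12, crops included, and the job is handed in when it is done.

```bash
ls; mkdir -p pics
cat > h.py <<'E'
import numpy as np, cv2
from workcell import arm
from scipy.spatial.transform import Rotation as R
def save(c,n): cv2.imwrite(f'pics/{n}.png',c['color'])
def ray(c,u,v):
    K=np.array(c['intrinsics'],float); k=c['k1']
    d=cv2.undistortPoints(np.array([[[u,v]]],float),K,np.array([k,0,0,0,0],float))[0,0]
    V=np.array(c['view']); Rm=V[:3,:3]; o=-Rm.T@V[:3,3]
    w=Rm.T@np.array([d[0],d[1],1]); return o,w/np.linalg.norm(w)
def onz(c,u,v,z):
    o,w=ray(c,u,v); return o+w*(z-o[2])/w[2]
def tri(*cs):
    A=np.zeros((3,3));b=np.zeros(3)
    for c,u,v in cs:
        o,w=ray(c,u,v);P=np.eye(3)-np.outer(w,w);A+=P;b+=P@o
    p=np.linalg.solve(A,b)
    res=[np.linalg.norm((np.eye(3)-np.outer(w,w))@(p-o)) for o,w in (ray(*c) for c in cs)]
    return p,max(res)
def proj(c,p):
    V=np.array(c['view']);q=V[:3,:3]@np.asarray(p)+V[:3,3];K=np.array(c['intrinsics'])
    x,y=q[:2]/q[2];s=1+c['k1']*(x*x+y*y);return K[0,0]*x*s+K[0,2],K[1,1]*y*s+K[1,2]
E
python3 - <<'E'
from h import *
import pickle
C={n:arm.camera(n) for n in('scene','top','wrist')}
pickle.dump(C,open('c0.pkl','wb'))
for n in C:
    save(C[n],n+'0'); V=np.array(C[n]['view']);print(n,-V[:3,:3].T@V[:3,3],V[2,:3],C[n]['k1'],C[n]['intrinsics'][0][0])
s=arm.read_state();print(s['clock'],s['ft_force'],s['eef_rot'],arm.grip_point_offset)
E
```

```text
pics
scene [ 1.08998667 -0.22115285  1.10626076] [-0.45818582  0.20907473 -0.86391754] -0.11037541786224837 418.5877495139234
top [0.41760673 0.03166642 1.21863886] [ 0.11292411  0.01021816 -0.99355107] -0.002401240375554713 370.6918079844545
wrist [ 0.19606787 -0.52046771  0.38331765] [-0.2670378  -0.05878555 -0.9618914 ] -0.02463275603887828 304.58590521161943
0.15 [-0.62696082  0.27248365 -0.15842544] [-2.45376393e+00  1.96006079e+00  1.35824149e-03] 0.0188
```

View pics/scene0.png

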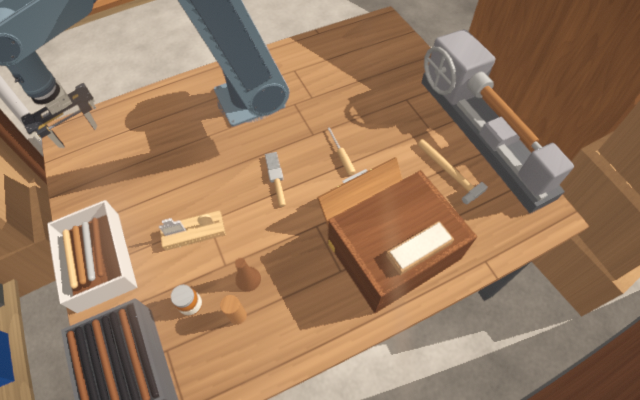

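View pics/top0.png

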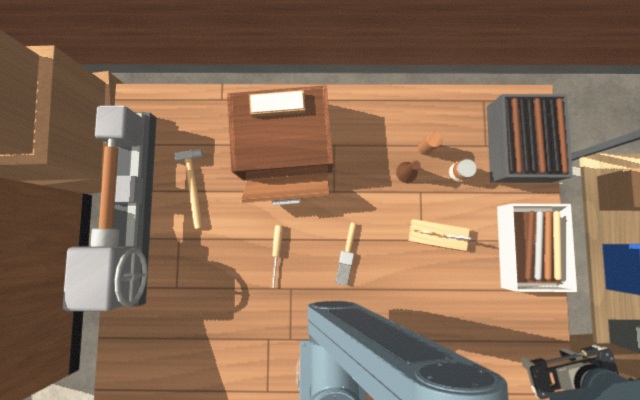

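The scene view shows the chest at about (400,240), its flap hanging at (360,185), and the stand at (192,230) with the metal holder in its left place. In the top view the flap's edge is at about (285,197) and the stand at (440,235), with the holder at the right (-y) end. I'll zoom in for the corners.

Run:
```python
from h import *
import pickle
C=pickle.load(open('c0.pkl','rb'))
def crop(n,u,v,w,h):
    im=C[n]['color'][v:v+h,u:u+w]; im=cv2.resize(im,(400,300),interpolation=cv2.INTER_CUBIC)
    for k in range(0,w,10):
        if (u+k)%20==0: cv2.line(im,(int(k*400/w),0),(int(k*400/w),6),(255,255,255),1);cv2.putText(im,str(u+k),(int(k*400/w),16),0,.35,(255,255,255),1)
    for k in range(0,h):
        if (v+k)%10==0: cv2.line(im,(0,int(k*300/h)),(6,int(k*300/h)),(255,255,255),1);cv2.putText(im,str(v+k),(8,int(k*300/h)+4),0,.35,(255,255,255),1)
    return im
a=np.vstack([np.hstack([crop('top',220,130,120,90),crop('top',400,200,80,60)]),np.hstack([crop('scene',310,150,160,120),crop('scene',150,200,80,60)])])
cv2.imwrite('pics/comp.png',a)
```

```text
(no output)
```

View pics/comp.png

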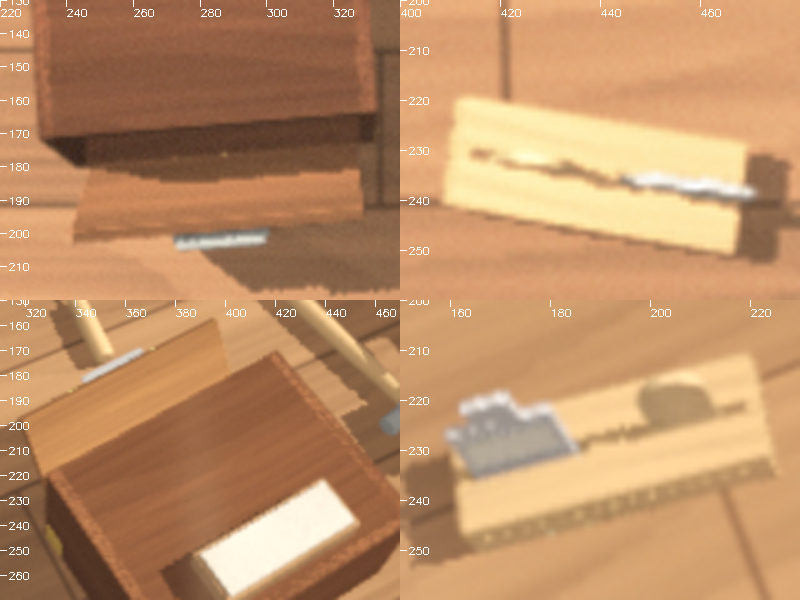

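Run:
```python
from h import *
import pickle
C=pickle.load(open('c0.pkl','rb')); T=C['top'];S=C['scene']
np.set_printoptions(precision=4,suppress=True)
for n,a,b in[('chestFL',(232,172),(420,170)),('chestFR',(332.5,163.6),(329,221)),('flapL',(242.5,202),(396,157)),('flapR',(329,194.5),(319,201))]:
    print(n,tri((T,*a),(S,*b)))
for a in [(232,172),(332.5,163.6)]: print('c top z.15',onz(T,*a,.15))
for b in [(420,170),(329,221)]: print('c scene z.15',onz(S,*b,.15))
P=[(411.6,219.4),(469.6,228.6),(467,250.6),(408.6,240.6)]
for a in P: print('stand',onz(T,*a,.03))
P=[(220.5,211),(225,234),(163.5,246.5)]
for a in P: print('stand S',onz(S,*a,.03))
print('sh',onz(S,159.4,226,.084),onz(S,180,221,.084)); print('tab',onz(S,163,220,.106),onz(S,171,218.4,.106)); print('slot',onz(S,165,235.6,.03),onz(S,185.6,230,.03))
print('holder T',[onz(T,*a,.1) for a in[(446,235.5),(470,239)]])
```

```text
chestFL (array([0.614 , 0.3017, 0.1406]), np.float64(0.0003365919142882645))
chestFR (array([0.6419, 0.0043, 0.134 ]), np.float64(0.00012469712998121183))
flapL (array([0.5289, 0.2765, 0.1114]), np.float64(0.002733942408429125))
flapR (array([0.5546, 0.015 , 0.0943]), np.float64(0.0014981279004433901))
c top z.15 [0.6121 0.299  0.15  ]
c top z.15 [0.6386 0.0046 0.15  ]
c scene z.15 [0.6187 0.2969 0.15  ]
c scene z.15 [0.6494 0.0007 0.15  ]
stand [ 0.4831 -0.2519  0.03  ]
stand [ 0.455  -0.4357  0.03  ]
stand [ 0.3855 -0.4248  0.03  ]
stand [ 0.4157 -0.241   0.03  ]
stand S [ 0.4232 -0.2449  0.03  ]
stand S [ 0.5006 -0.2577  0.03  ]
stand S [ 0.4603 -0.4321  0.03  ]
sh [ 0.4256 -0.4156  0.084 ] [ 0.4363 -0.3577  0.084 ]
tab [ 0.4263 -0.3973  0.106 ] [ 0.4314 -0.3755  0.106 ]
slot [ 0.4285 -0.4188  0.03  ] [ 0.4377 -0.3582  0.03  ]
holder T [array([ 0.4317, -0.337 ,  0.1   ]), array([ 0.4218, -0.4082,  0.1   ])]
```

```bash
cat >> h.py <<'E'
np.set_printoptions(precision=4,suppress=True)
YC=.095; F=np.array([.629,.151,0]); ex=np.array([np.cos(YC),np.sin(YC),0]); ey=np.array([-np.sin(YC),np.cos(YC),0])
def down(phi): return (R.from_euler('z',phi)*R.from_matrix(np.diag([1,-1,-1.]))).as_rotvec()
def fp(x,y,z): return F+ex*x+ey*y+np.array([0,0,z])
def st(m=''):
    s=arm.read_state();print(m,'t%.2f'%s['clock'],s['position'],'F',s['ft_force'],'w%.4f'%s['width']);return s
E
python3 - <<'E'
from h import *
arm.move_gripper(0.0,20)
o=down(np.pi/2+YC)
arm.move_to(fp(-.19,-.085,.2),o); st()
c=arm.camera('wrist'); save(c,'w1'); import pickle; pickle.dump(c,open('w1.pkl','wb'))
arm.move_linear(fp(-.16,-.085,.08),o,.2); st('low')
for x in(-.13,-.115,-.1,-.085,-.07,-.055):
    z=.08+(x+.13)*.2
    arm.move_linear(fp(x,-.085,z),o,.12); s=st('%.3f'%x)
    if np.linalg.norm(s['ft_force'])>30: break
E
```

```text
t3.98 [0.4482 0.0477 0.2   ] F [0.0441 0.7462 1.0726] w0.0094
low t4.80 [0.4782 0.051  0.0805] F [ 0.9988 -0.0674 -0.0085] w0.0023
-0.130 t5.20 [0.5079 0.054  0.0808] F [-0.7811 -0.421  -0.12  ] w0.0054
-0.115 t5.47 [0.5223 0.0555 0.0833] F [ 0.7101  0.4096 -0.6141] w0.0066
-0.100 t5.75 [0.5364 0.0571 0.0858] F [-0.9945  0.6547  1.5987] w0.0063
-0.085 t6.03 [0.5459 0.0583 0.089 ] F [-19.4564  -1.4518  17.4021] w0.0073
-0.070 t6.30 [0.5634 0.0599 0.0923] F [-11.9625  -0.2558  10.5147] w0.0045
-0.055 t6.58 [0.5803 0.0614 0.0952] F [-6.16    1.0417  4.7833] w0.0044
```

View pics/w1.png

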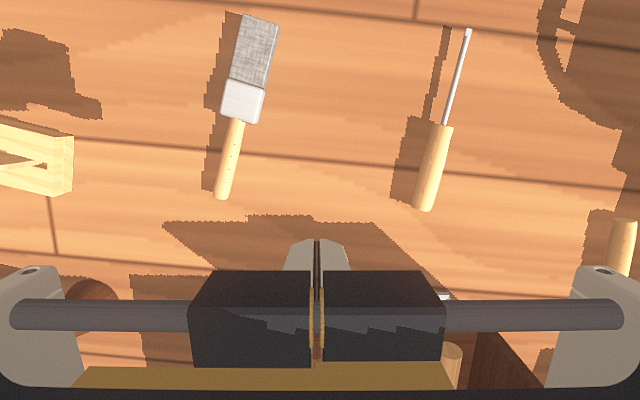

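Run:
```python
from h import *
o=down(np.pi/2+YC)
for x in(-.04,-.032,-.028,-.024,-.021,-.018,-.015,-.012,-.009):
    arm.move_linear(fp(x,-.085,.1+(x+.04)*.2),o,.06); s=st('%.3f'%x); f=s['ft_force']@ex
    if f<-22: break
arm.wait(.1)
st()
arm.move_linear(fp(-.07,-.085,.11),o,.15)
c=arm.camera('scene'); save(c,'s2');c2=arm.camera('top');save(c2,'t2')
import pickle;pickle.dump((c,c2),open('c2.pkl','wb'))
a=cv2.resize(c['color'][130:250,310:470],(480,360),interpolation=2);b=cv2.resize(c2['color'][150:215,220:340],(480,240),interpolation=2)[:240]
cv2.imwrite('pics/c2.png',np.vstack([a,b]))
```

```text
-0.040 t6.99 [0.5952 0.0627 0.0996] F [-5.088   0.5144  2.6663] w0.0058
-0.032 t7.28 [0.6034 0.0634 0.1012] F [-4.1094  0.9039  2.9724] w0.0100
-0.028 t7.53 [0.607  0.0637 0.1019] F [-5.316  -0.3027  2.394 ] w0.0054
-0.024 t7.78 [0.6108 0.064  0.1024] F [-6.0885 -0.665   1.4576] w0.0058
-0.021 t8.03 [0.612  0.0641 0.1026] F [-9.8025 -1.0663  2.3841] w0.0057
-0.018 t8.28 [0.6118 0.0641 0.1026] F [-17.9116  -3.1059   7.0104] w0.0073
-0.015 t8.53 [0.6117 0.0641 0.1026] F [-27.1467  -5.0099  10.559 ] w0.0102
 t8.62 [0.6117 0.0641 0.1026] F [-27.1895  -4.9017  10.023 ] w0.0029
```

View pics/c2.png

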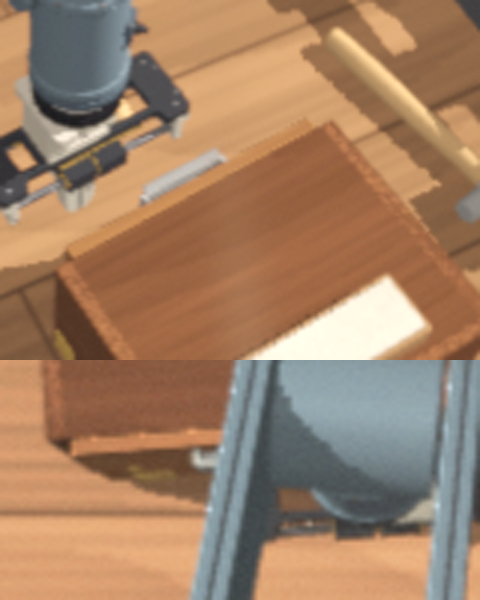

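The flap is shut: the force rose to 27 N with no further motion, and the view shows it flush with the chest top. Next I'll look from close by at the lip and then the holder.

Run:
```python
from h import *
import pickle
W=[]
o=down(YC)
arm.move_linear(fp(-.07,-.085,.2),None,.3)
arm.move_to(fp(-.03,0,.235),o); arm.wait(.15); W.append(arm.camera('wrist'))
arm.move_linear(fp(-.03,-.07,.235),o,.3); arm.wait(.15); W.append(arm.camera('wrist'))
H=np.array([.430,-.386,0]); YH=-.152; oh=down(YH); hy=np.array([-np.sin(YH),np.cos(YH),0])
arm.move_gripper(1.0)
arm.move_to(H+[0,0,.21],oh); arm.wait(.15); W.append(arm.camera('wrist'))
arm.move_linear(H-.06*hy+[0,0,.21],oh,.3); arm.wait(.15); W.append(arm.camera('wrist'))
st(); pickle.dump(W,open('w2.pkl','wb'))
L=fp(-.0265,0,.142)
ims=[]
for i,c in enumerate(W):
    save(c,f'w2_{i}'); p=proj(c,L if i<2 else H+[0,0,.08]); 
    u,v=int(min(max(p[0]-100,0),440)),int(min(max(p[1]-75,0),250)); print(i,p,u,v)
    im=cv2.resize(c['color'][v:v+150,u:u+200],(400,300),interpolation=2)
    for k in range(0,200):
        if (u+k)%20==0: cv2.line(im,(k*2,0),(k*2,5),(255,255,255));cv2.putText(im,str(u+k),(k*2,14),0,.33,(255,255,255))
    for k in range(0,150):
        if (v+k)%20==0: cv2.line(im,(0,k*2),(5,k*2),(255,255,255));cv2.putText(im,str(v+k),(7,k*2+4),0,.33,(255,255,255))
    ims.append(im)
cv2.imwrite('pics/c3.png',np.vstack([np.hstack(ims[:2]),np.hstack(ims[2:])]))
```

```text
t16.03 [ 0.4212 -0.4442  0.21  ] F [0.0488 0.7498 0.3364] w1.0015
0 (np.float64(320.2145449475313), np.float64(207.5840327064114)) 220 132
1 (np.float64(320.364708506867), np.float64(126.96102948875475)) 220 51
2 (np.float64(315.157757058328), np.float64(198.36547838141283)) 215 123
3 (np.float64(315.7290392311187), np.float64(137.35512920213245)) 215 62
```

View pics/c3.png

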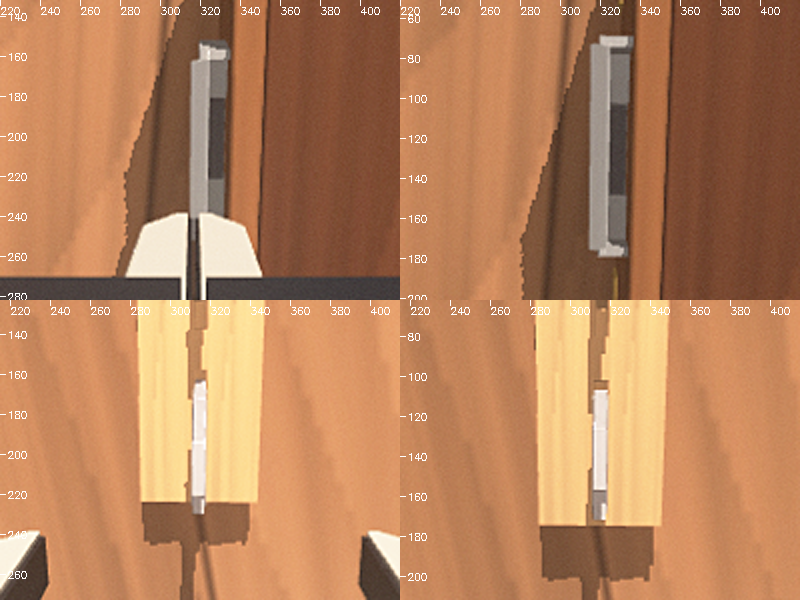

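The closeup shows the lip (u about 315–324), the flap's top face edge (u about 335), cheeks at v 69 and 179 in the second view, and the holder plate at u about 312–318. Now I'll convert these.

Run:
```python
from h import *
import pickle
W=pickle.load(open('w2.pkl','rb'))
def loc(p): d=p-F; return np.array([d@ex,d@ey,p[2]])
print('lip inner',loc(onz(W[0],324.5,200,.142)),loc(onz(W[1],324,80,.142)),loc(onz(W[1],324,165,.142)))
print('flap face',loc(onz(W[0],335,200,.15)),loc(onz(W[1],335.5,80,.15)),loc(onz(W[1],335.5,165,.15)))
print('cheeks',loc(onz(W[1],325,71,.142)),loc(onz(W[1],325,178,.142)),loc(onz(W[0],325,154,.142)))
p,r=tri((W[0],324,154.5),(W[1],324,71));print('cheek tri',loc(p),r)
# flap-back line angle
print('chest edge',loc(onz(W[1],352,60,.15)),loc(onz(W[1],354,190,.15)))
print('H +y',tri((W[2],315,163.5),(W[3],315.3,107))); print('H -y',tri((W[2],314.5,221.5),(W[3],315.5,157)))
for w,a,b in((W[2],(315,163.5),(314.5,221.5)),(W[3],(315.3,107),(315.3,157))):
    A,B=onz(w,*a,.084),onz(w,*b,.084);print(A,B,np.linalg.norm(A-B),(A+B)/2,np.arctan2(-(A-B)[0],(A-B)[1]))
# stand edges for yaw
for w,l in((W[2],[(284,140),(285.5,220),(346,140),(344,220)]),):
    q=[onz(w,*x,.03) for x in l];print([np.arctan2(-(q[i]-q[i+1])[0],(q[i]-q[i+1])[1]) for i in(0,2)],(q[1]+q[3])/2)
# auto mask of white plate
for w in W[2:]:
    m=cv2.inRange(w['color'],(170,170,170),(255,255,255));m[:, :290]=0;m[:,340:]=0
    n,l,s,c=cv2.connectedComponentsWithStats(m);k=1+s[1:,4].argmax();print(s[k],c[k])
```

```text
lip inner [-0.0228  0.0069  0.142 ] [-0.0237  0.0362  0.142 ] [-0.0233 -0.0314  0.142 ]
flap face [-0.0141  0.009   0.15  ] [-0.0151  0.0352  0.15  ] [-0.014  -0.0302  0.15  ]
cheeks [-0.023   0.0428  0.142 ] [-0.0224 -0.0426  0.142 ] [-0.0226  0.0469  0.142 ]
cheek tri [-0.0233  0.0449  0.1276] 0.00017379663270661127
chest edge [-0.0028  0.0495  0.15  ] [ 0.0019 -0.0513  0.15  ]
H +y (array([ 0.434 , -0.3571,  0.0383]), np.float64(0.00010575983821876653))
H -y (array([ 0.4273, -0.4012,  0.1064]), np.float64(0.0001854185808545739))
[ 0.4352 -0.3509  0.084 ] [ 0.4259 -0.4087  0.084 ] 0.0585570231305641 [ 0.4305 -0.3798  0.084 ] -0.16061928012569032
[ 0.4338 -0.3589  0.084 ] [ 0.4269 -0.4038  0.084 ] 0.04542695352374737 [ 0.4303 -0.3814  0.084 ] -0.15257833474079596
[np.float64(-0.16030608199439586), np.float64(-0.15005739655853562)] [ 0.4234 -0.425   0.03  ]
[290 290  50  11 403] [317.9429 296.2357]
[ 290  251   50   47 2007] [314.5286 273.8261]
```

Run:
```python
from h import *
import pickle
YH=-.153; oh=down(YH); H=np.array([.4295,-.388,0])
arm.move_gripper(.45)
arm.move_linear(H+[0,0,.14],oh,.25)
arm.move_linear(H+[0,0,.076],oh,.12); st('pre')
arm.move_gripper(0.0,45); st('grip')
arm.move_linear(H+[0,0,.10],oh,.1); st('up')
arm.move_linear(H+[0,0,.27],oh,.3); st('up')
arm.move_to(fp(-.0195,.001,.27),down(.1)); 
arm.move_linear(fp(-.0195,.001,.225),down(.1),.2); arm.wait(.3); st('above')
W=[arm.camera(n) for n in('wrist','scene')]; pickle.dump(W,open('w3.pkl','wb'))
w=W[0]['color'][60:360,120:520]; s=cv2.resize(W[1]['color'][120:220,300:433],(400,300),interpolation=2)
cv2.imwrite('pics/c4.png',np.hstack([w,s]))
```

```text
pre t18.19 [ 0.4299 -0.3891  0.0769] F [-0.7891 -0.4998  0.3526] w0.4500
grip t18.86 [ 0.4291 -0.3879  0.0761] F [-2.474  -0.3996  2.8857] w0.0599
up t19.25 [ 0.4299 -0.3883  0.1003] F [-0.8357  0.141  -0.5359] w0.0619
up t19.97 [ 0.429  -0.3873  0.268 ] F [-0.0848  1.2181 -1.2674] w0.0591
above t22.68 [0.6101 0.1501 0.2263] F [-0.2371 -0.4091 -0.2863] w0.0600
```

View pics/c4.png

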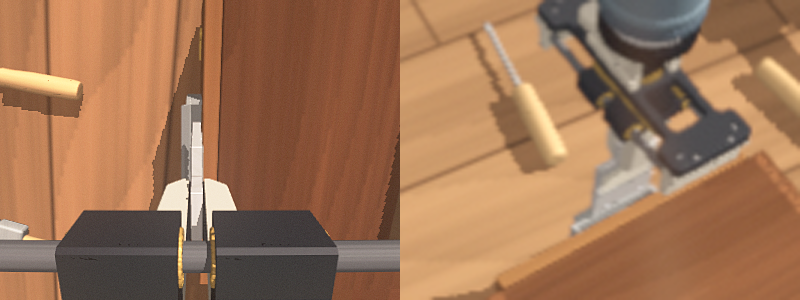

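The holder is gripped (width 5.6 mm) and stands upright over the channel, in line with the lip. I'll descend with force feedback.

Run:
```python
from h import *
o=down(.1); x=-.0195;y=.001
for b in (.156,.150,.146,.143,.140,.137,.134,.131,.128):
    arm.move_linear(fp(x,y,b+.0603),o,.08); arm.wait(.08)
    s=st('b%.3f x%.4f'%(b,x)); f=s['ft_force']; fx=f@ex; d=s['position']-F
    print('   lx %.4f ly %.4f fx %.1f fy %.1f tq'%(d@ex,d@ey,fx,f@ey),s['torque'])
    if f[2]>10: break
    if abs(fx)>3: x+=np.clip(fx*.00025,-.0015,.0015)
```

```text
b0.156 x-0.0195 t23.12 [0.6094 0.1502 0.2161] F [-0.0046 -0.1879 -0.409 ] w0.0588
   lx -0.0196 ly 0.0010 fx -0.0 fy -0.2 tq [-0.0235 -0.1764 -0.0285]
b0.150 x-0.0195 t23.46 [0.6094 0.1501 0.2102] F [ 0.6052 -0.7344  0.2306] w0.0605
   lx -0.0196 ly 0.0010 fx 0.5 fy -0.8 tq [-0.0048 -0.1301  0.0337]
b0.146 x-0.0195 t23.79 [0.6095 0.1501 0.2062] F [-0.7134 -0.8701 -0.2213] w0.0652
   lx -0.0195 ly 0.0010 fx -0.8 fy -0.8 tq [-0.0376 -0.1069 -0.0114]
b0.143 x-0.0195 t24.12 [0.6095 0.1501 0.2032] F [ 0.3125  0.0005 -0.1432] w0.0601
   lx -0.0195 ly 0.0010 fx 0.3 fy -0.0 tq [-0.0551 -0.075   0.0157]
b0.140 x-0.0195 t24.46 [0.6094 0.1502 0.2002] F [ 0.1621 -0.5931 -0.293 ] w0.0589
   lx -0.0196 ly 0.0010 fx 0.1 fy -0.6 tq [-0.0078 -0.0959  0.0012]
b0.137 x-0.0195 t24.79 [0.6094 0.1501 0.1972] F [-0.2262  0.1011 -0.7384] w0.0632
   lx -0.0196 ly 0.0010 fx -0.2 fy 0.1 tq [-0.0624 -0.0388 -0.0291]
b0.134 x-0.0195 t25.12 [0.6095 0.1502 0.1942] F [-0.1524 -0.8057  0.5369] w0.0603
   lx -0.0195 ly 0.0010 fx -0.2 fy -0.8 tq [-0.0529 -0.1104 -0.0251]
b0.131 x-0.0195 t25.46 [0.6094 0.1502 0.1912] F [ 0.0047  0.3355 -0.4704] w0.0652
   lx -0.0196 ly 0.0010 fx 0.0 fy 0.3 tq [-0.0826 -0.1079 -0.0038]
b0.128 x-0.0195 t25.79 [0.6094 0.1502 0.1882] F [-0.4721 -0.2311 -0.0447] w0.0593
   lx -0.0195 ly 0.0010 fx -0.5 fy -0.2 tq [-0.0306 -0.109  -0.0219]
```

Run:
```python
from h import *
o=down(.1); x=-.019;y=.001
for b in (.125,.1235,.122,.121,.120,.119,.118,.117,.116,.115):
    arm.move_linear(fp(x,y,b+.0603),o,.05); arm.wait(.1)
    s=arm.read_state(); f=s['ft_force']; print('%.4f z%.4f fx %.1f fy %.1f fz %.1f t%.2f'%(b,s['position'][2],f@ex,f@ey,f[2],s['clock']))
    if f[2]>17: break
W=[arm.camera(n) for n in('wrist','scene')]
w=W[0]['color'][60:360,120:520]; s=cv2.resize(W[1]['color'][120:220,300:433],(400,300),interpolation=2)
cv2.imwrite('pics/c5.png',np.hstack([w,s]))
```

```text
0.1250 z0.1852 fx -0.1 fy 0.1 fz -0.5 t26.14
0.1235 z0.1843 fx -1.5 fy -0.1 fz 3.5 t26.49
0.1220 z0.1826 fx -2.4 fy 0.2 fz 4.7 t26.84
0.1210 z0.1817 fx -1.9 fy 0.4 fz 6.0 t27.19
0.1200 z0.1808 fx -2.6 fy -0.1 fz 6.6 t27.54
0.1190 z0.1801 fx -2.8 fy 0.2 fz 7.7 t27.89
0.1180 z0.1801 fx -4.6 fy -0.3 fz 12.5 t28.24
0.1170 z0.1800 fx -6.4 fy -0.4 fz 16.7 t28.59
0.1160 z0.1800 fx -6.7 fy 0.1 fz 21.4 t28.94
```

View pics/c5.png

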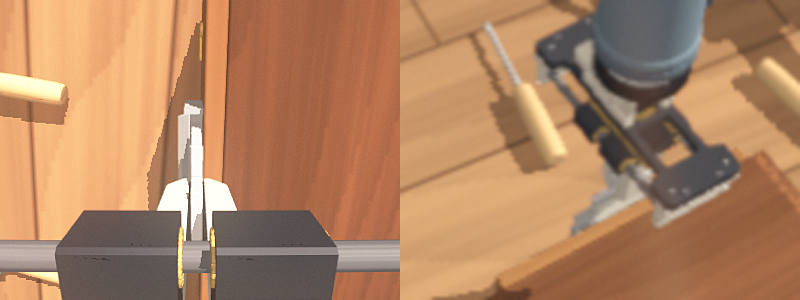

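Run:
```python
from h import *
arm.wait(.7); st('hold'); arm.job_done(); st('done')
```

```text
hold t29.74 [0.6102 0.1502 0.18  ] F [-6.8643 -0.4594 21.4404] w0.0640
the job is handed in; nothing more can be done
the job is handed in; nothing more can be done
```

The job is done and handed in at about 29.7 s of the 51 s allowed. `arm.job_done()` gives no verdict, so what follows is from my own readings.

- **Flap:** I pushed it up with the closed fingers, to one side of the channel. At the stop the push rose to 27 N with no further motion, and a scene picture showed it flush with the chest top.
- **Holder:** I gripped it by the tab, lifted it out of the stand and lowered it behind the lip without any contact on the way down.
- **Seating:** The force rose from 3.5 to 7.7 N over about 4 mm, as the sprung strip should. It then went stiff at a TCP height of 0.180 m, where I expected the ledges.
- **Final hold:** After about 0.7 s more it still read 21 N down and about 7 N towards the flap. The position and the grip (about 6 mm wide) were unchanged.

**Checks that disagreed or were not made:**
- **Cheek height:** One two-view measurement of a channel cheek gave 0.128 m, where 0.142 m was expected. I used the other lip and flap measurements, which agreed with the stated sizes to about 1 mm.
- **Holder end:** My first two-view height for one end of the holder was wrong because I had matched different edges. The other end's height came out right, and re-reading that end at the stated plate height gave the same centre to within 1 mm.
- **Seating is by force only:** The last pictures could not show the holder's bottom edge on the ledges.
- **Other things on the bench:** I felt no contact with any of them, but I took no final picture of the whole bench.

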